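# Brush out the grey hallway jar

### The arm

A 6-joint arm with a two-finger parallel gripper is mounted at the origin on the work surface. World frame = base frame: x ahead of the robot, y to its left, z up, the work surface at z = 0. Lengths are in m, angles in rad, forces in N, time in s.
With the tool pointing down it reaches from about 0.25 to 0.8 m from the base axis. Payload 3.9 kg.
Tool frame: the origin (TCP) lies at the very end of the fingers, on their centre line; the grasp point (between the pads) lies 19 mm behind it (env.grasp_offset is the distance from the TCP to the grasp point, in m); z points along the fingers, y is the line along which they close (so a half turn about z gives the same grasp; the last joint's range is limited). The gripper opens to 85 mm and grips with 20 to 120 N. Pads are 22 mm wide; open, the fingers measure 114 mm over their backs; the gripper's body (76 mm by 85 mm) begins 54 mm behind the grasp point. The pads swing forward as they close: fully open they stand 13 mm farther back than shut.
Start: joints at [-1.16, 0.26, -0.138, 1.173, 0, 1.571], TCP at [0.21, -0.481, 0.231] pointing down, gripper open.
Joint ranges: [-2.78, 2.78], [-0.83, 1.72], [-1.28, 1.37], [-1.9, 2.12], [-1.57, 1.48], [-3.14, 3.14]. Speed limits (rad/s): [2.57, 2.57, 3.14, 3.14, 3.14, 3.14].

### API

Orientations are given as [roll, pitch, yaw] about the fixed x, y, z axes, in that order (R = Rz(yaw) Ry(pitch) Rx(roll)).
In Python, from rig import env gives the robot as it stands.
- The arm moves only by the shell command python3 steer.py 'ROWS' [OPENING] [FORCE]. ROWS is a JSON object whose key "increments" holds a list of rows, 1 to 12 of them, each of 6 numbers: dx, dy, dz in units of 50 mm, then a rotation vector rx, ry, rz in units of 0.25 rad; each row is the pose to reach, as a shift and turn from the pose commanded when the command began, along the tool's axes at that moment; what a row does not reach only later rows make up. A row lasts 1/8 s, in which the tool goes at most 0.0625 m and 0.188 rad, less where a joint would pass 70% of its speed; a pose out of reach is approached as far as the arm can. OPENING is the finger opening in m, set as the command begins (- or left out keeps the last). The fingers move at their own pace and stop on an object; FORCE is the grip in N (left out, the last holds). Time passes only in rows, so rows that do not move let the fingers close. It prints the time, the measured TCP pose, the force, the opening and the grip force at its end. Input that does not fit is refused with a message, and nothing moves.
- env.get_obs(): the state, without advancing time (a new reading comes with each control period).
- env.get_image(name): name is "side" or "top"; returns the picture (480x640x3 uint8, red, green, blue); there is no depth.
- env.camera_info(name): a dict with "fx", "fy", "cx", "cy" (pixels), "k1" (the pictures are not rectified: a ray, as slopes to the right and down, at radius r is drawn at 1 + k1 r^2 times it, then the intrinsics apply), "cam_to_world" (4x4, takes a point from camera to world coordinates). Camera axes: x right, y down, z forward; pixel columns grow to the right and rows downward; lengths in m; the calibration is good to about 2 mm. A picture is of the moment at which its call begins. camera_info takes no time and is no camera call.
- env.close_job(): hands the job in; it is judged then, once.
The state is a dict: "t": time; "joint_positions": joint angles; "qvel": joint speeds; "effort": joint torques, N m; "eef_pos": TCP position; "orientation": TCP orientation; "ft_force": force on the tool from outside, world axes, zero at the start; "wrist_torque": the same for the moment, N m; "gripper_width": finger opening in m; "grasp_force": force on a finger pad.
Only numpy, scipy, OpenCV 4.12 (cv2) and the standard library are available. Lean on these libraries where they do the work, as an engineer would, in place of code of your own. Each camera call takes 0.05 s, during which the arm holds its last target. There are 200 camera calls.

### The job

Brush the dust loose inside the grey jar: take the steel-handled brush out of its stand, lower it into the grey jar down to the bottom, then work it up about six centimetres and back down to the bottom twice. Leave the brush standing in the grey jar and let go of it; keep that jar upright, keep the brush out of the blue and terracotta jars, and leave those two where they stand.

Things in the scene. Friction and masses are not known exactly. Their poses are not given: they have to be found in the camera images.
- brush: Brush 200 mm long, upright in a fixed steel cup (46 mm high, 80 wide, bore 48, floor 6 mm above the table) in the row with the jars. Rigid dark bristle head: lowest 60 mm, 38 mm across. Straight round steel handle, 18 mm across, 60 to 200 mm up; 0.15 kg. Origin: centre of the head's flat underside; z up along the handle. Grip the handle, at any yaw, about 165 mm above the origin.
- jar_grey: The jar to brush out: plain grey ceramic, open, straight round, 90 mm in outer diameter, 115 mm high, bore 78 mm, inner floor 10 mm above the table; loose, about 0.65 kg. Origin: centre of its underside on the table; z up along its axis.
- jar_blue: Bystander of the same shape and sizes as the grey jar, deep blue, open and loose. Origin: centre of its underside; z up.
- jar_terracotta: Bystander of the same shape and sizes as the grey jar, orange-red terracotta, open and loose. Origin: centre of its underside; z up.

How it is judged:
On the way, in this order (a step that is already met when the one before it is completed fails the run):
1. the brush is down at the bottom of the grey jar (underside within 22 mm of its floor) (horizontal distance between brush and jar_grey below 0.035 m and z of brush in the frame of jar_grey between 0 and 0.032 m), for 0.1 s.
2. first stroke: raised at least 40 mm above the floor, end still inside the jar (horizontal distance between brush and jar_grey below 0.035 m and z of brush in the frame of jar_grey between 0.05 and 0.115 m), for 0.1 s.
3. down at the bottom again (all of step 1), for 0.1 s.
4. second stroke: raised at least 40 mm above the floor, end still inside the jar (all of step 2), for 0.1 s.
At the end, for the whole second after the job is handed in: The brush stands in the grey jar: its underside within 35 mm of the jar's axis and less than 32 mm above the jar's underside (22 mm above its inner floor), at rest; the grey jar upright within 10 degrees (all of step 3 and linear speed of each of brush, jar_grey below 0.03 m/s and angle between jar_grey's own z axis and vertical below 0.175 rad); the robot touches nothing.
It fails at once if the grey jar is tipped by more than 20 degrees (angle between jar_grey's own z axis and vertical above 0.35 rad).
It fails at once if the blue jar is moved more than 20 mm or tipped more than 20 degrees (distance of jar_blue from where it was at the start of the episode above 0.02 m or angle between jar_blue's own z axis and vertical above 0.35 rad).
It fails at once if the brush is put into the blue jar (its end more than 15 mm below the rim) (horizontal distance between brush and jar_blue below 0.035 m and z of brush in the frame of jar_blue below 0.1 m).
It fails at once if the terracotta jar is moved more than 20 mm or tipped more than 20 degrees (distance of jar_terracotta from where it was at the start of the episode above 0.02 m or angle between jar_terracotta's own z axis and vertical above 0.35 rad).
It fails at once if the brush is put into the terracotta jar (its end more than 15 mm below the rim) (horizontal distance between brush and jar_terracotta below 0.035 m and z of brush in the frame of jar_terracotta below 0.1 m).
It also fails if it takes over 51 s, if anything falls off the work surface, if the arm or the gripper's body presses on something with over 40 N, if the wrist force passes 120 N, or if a joint passes its speed limit or range.

## Working session

There is one attempt and no reset: what is moved stays moved. The work goes in short steps, Python scripts to look and compute and a shell command to move; the robot and the scene stay as the last step left them, time stands still between calls to the robot, and variables do not carry over. Pictures are saved under pics/ and viewed, at most 10 in all, crops included, and the job is handed in when it is done.

```bash
ls; mkdir -p pics; python3 - <<'E'
from rig import env
import cv2
for n in("top","side"):
    cv2.imwrite(f"pics/{n}0.png",env.get_image(n)[:,:,::-1])
    i=env.camera_info(n); print(n,{k:(v if k!="cam_to_world" else [list(map(lambda a:round(float(a),4),r)) for r in v]) for k,v in i.items()})
o=env.get_obs(); print(o["t"],o["eef_pos"],o["orientation"],o["gripper_width"],env.grasp_offset)
E
```

```text
pics
rig.py
steer.py
top {'fx': 533.7398496121089, 'fy': 533.7398496121089, 'cx': 313.4564699364061, 'cy': 237.9445240091183, 'k1': -0.09220519398249064, 'cam_to_world': [[-0.0037, -0.9982, 0.0593, 0.4716], [-0.9998, 0.0027, -0.0182, 0.004], [0.018, -0.0594, -0.9981, 0.8416], [0.0, 0.0, 0.0, 1.0]]}
side {'fx': 560.4660647471086, 'fy': 560.4660647471086, 'cx': 319.38061265723076, 'cy': 243.90479011552497, 'k1': -0.15919940303510907, 'cam_to_world': [[-0.9762, -0.151, 0.1556, 0.3638], [-0.2157, 0.6022, -0.7686, 0.7761], [0.0224, -0.7839, -0.6205, 0.683], [0.0, 0.0, 0.0, 1.0]]}
0.1 [ 0.20941155 -0.4807562   0.23055746] [-3.13983089e+00  1.27804526e-05  4.10810715e-01] 0.08542442054458368 0.0187
```

View pics/top0.png

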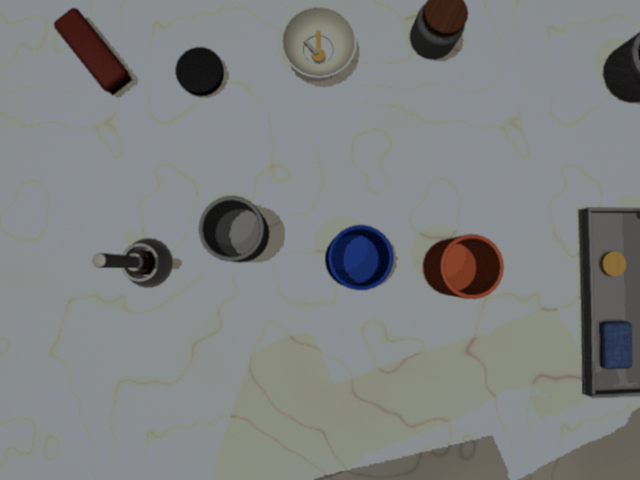

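View pics/side0.png

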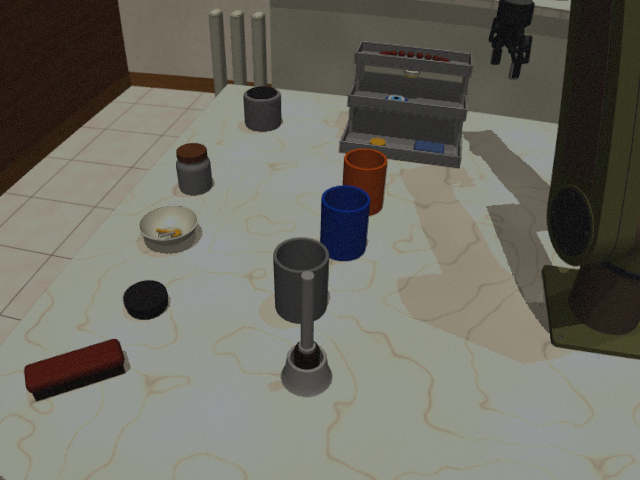

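The top view shows the handle tip at about (100,261), the stand at (148,262), and rims at grey (234,229), blue (360,257) and terracotta (471,266). The side view has the handle tip at (307,275) and the grey rim at (301,259). Next I'll enlarge the top view and compute positions.

```bash
cat > h.py <<'E'
from rig import env
import numpy as np, cv2
def cam(n):
    i=env.camera_info(n); K=np.array([[i["fx"],0,i["cx"]],[0,i["fy"],i["cy"]],[0,0,1]]); return K,np.array([i["k1"],0,0,0,0.]),np.array(i["cam_to_world"])
def at(n,u,v,z):
    K,d,T=cam(n); p=cv2.undistortPoints(np.array([[[u,v]]],float),K,d)[0,0]
    r=T[:3,:3]@[p[0],p[1],1]; return T[:3,3]+r*(z-T[2,3])/r[2]
def proj(n,P):
    K,d,T=cam(n); W=np.linalg.inv(T); return cv2.projectPoints(np.array(P,float).reshape(-1,3),cv2.Rodrigues(W[:3,:3])[0],W[:3,3],K,d)[0].reshape(-1,2)
def ring(x,y,z,r,N=60):
    a=np.linspace(0,2*np.pi,N); return np.c_[x+r*np.cos(a),y+r*np.sin(a),a*0+z]
E
python3 - <<'E'
from h import *
for nm,n,u,v,z in [("tip","top",100,261,.206),("stand","top",150,262,.046),("grey","top",234,229,.115),("blue","top",360,257,.115),("terra","top",471,266,.115),
  ("tip","side",307.5,275,.206),("grey","side",301,259,.115),("blue","side",345,204,.115),("terra","side",365,164,.115)]:
    print(nm,n,at(n,u,v,z).round(4))
t=at("top",100,261,.206);g=at("top",234,229,.115)
out=[]
for n,(x0,y0,w,h) in (("top",(80,180,200,130)),("side",(240,220,130,190))):
    im=cv2.imread(f"pics/{n}0.png"); s=4 if n=="top" else 3
    c=cv2.resize(im[y0:y0+h,x0:x0+w],None,fx=s,fy=s,interpolation=cv2.INTER_CUBIC)
    for R in (ring(g[0],g[1],.115,.045),ring(t[0],t[1],.206,.009),ring(t[0],t[1],.046,.024)):
        q=((proj(n,R)-[x0,y0]+.5)*s).astype(int); cv2.polylines(c,[q],True,(0,255,0),1)
    cv2.imwrite(f"pics/{n}_c.png",c)
E
```

```text
tip top [0.4824 0.2487 0.206 ]
stand top [0.4835 0.234  0.046 ]
grey top [0.5273 0.0991 0.115 ]
blue top [ 0.4886 -0.0727  0.115 ]
terra top [ 0.4755 -0.2263  0.115 ]
tip side [0.4843 0.2516 0.206 ]
grey side [0.5261 0.117  0.115 ]
blue side [ 0.4865 -0.0518  0.115 ]
terra side [ 0.4731 -0.2025  0.115 ]
```

View pics/top_c.png

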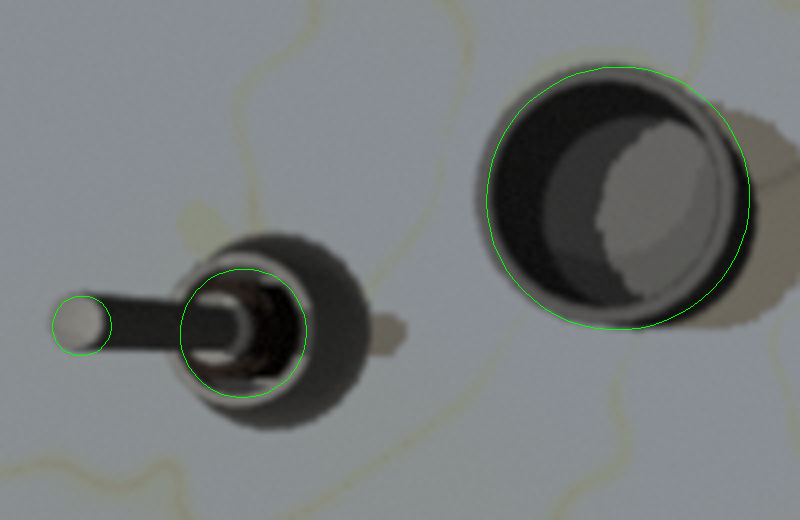

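View pics/side_c.png

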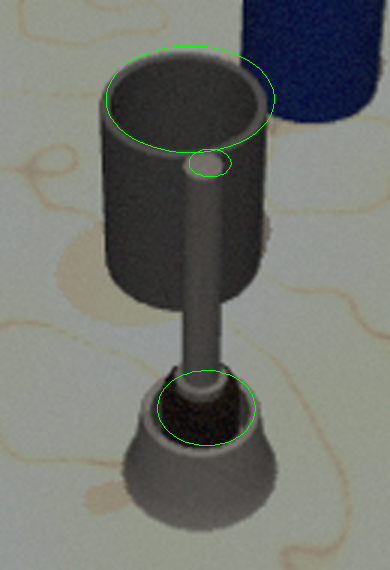

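```bash
cat > r.py <<'E'
from h import *
for nm,n,u,v,z in [("tip","top",99.4,260.2,.206),("standrim","top",140.3,262,.046),("grey","top",231.5,228.3,.115),("blue","top",360,257,.115),("terra","top",471,266,.115),
  ("tip","side",307.8,274.2,.206),("standrim","side",306.2,355.5,.046),("grey","side",300.9,253.2,.115),]:
    print(nm,n,at(n,u,v,z).round(4))
E
python3 r.py; python3 - <<'E'
from h import *
im={n:cv2.imread(f"pics/{n}0.png") for n in("top","side")}
t=(.483,.249);g=(.5275,.102)
out=[]
for n,(x0,y0,w,h),s in (("top",(80,180,200,130),4),("side",(255,220,100,190),3)):
    c=cv2.resize(im[n][y0:y0+h,x0:x0+w],None,fx=s,fy=s,interpolation=cv2.INTER_CUBIC)
    c=cv2.convertScaleAbs(c,alpha=1.5)
    for R in (ring(*g,.115,.045),ring(*g,0,.045),ring(*t,.206,.009),ring(*t,.066,.009),ring(*t,0,.04)):
        cv2.polylines(c,[((proj(n,R)-[x0,y0]+.5)*s).astype(int)],True,(0,255,0),1)
    out.append(c)
b=np.zeros((570,800+0,3),np.uint8); A=cv2.resize(out[0],(500,325)); b[:325,:500]=A; b[:570,500:]=out[1]
cv2.imwrite("pics/chk.png",b)
E
```

```text
tip top [0.4833 0.2494 0.206 ]
standrim top [0.4835 0.2487 0.046 ]
grey top [0.5283 0.1026 0.115 ]
blue top [ 0.4886 -0.0727  0.115 ]
terra top [ 0.4755 -0.2263  0.115 ]
tip side [0.4843 0.25   0.206 ]
standrim side [0.4853 0.2498 0.046 ]
grey side [0.5298 0.103  0.115 ]
```

View pics/chk.png

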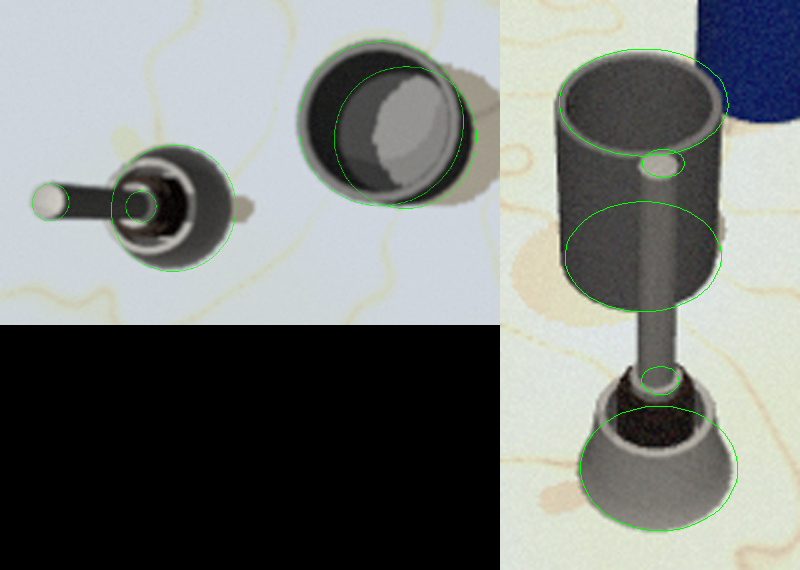

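Both cameras agree: the brush is at (0.484, 0.2495) and the grey jar at (0.529, 0.1025), and the overlays fit. I'll move to above the brush at z 0.26. In tool axes that is about dx +0.543, dy -0.560, dz -0.03.

Units first: shifts go in units of 50 mm and turns go in units of 0.25 rad. So -0.36 m is -7.2, 0.36 m is 7.2.

```bash
python3 steer.py '{"increments":[[0.8, -0.8, -0.6, 0, 0, 0], [1.6, -1.6, -0.6, 0, 0, 0], [2.4, -2.4, -0.6, 0, 0, 0], [3.2, -3.2, -0.6, 0, 0, 0], [4, -4, -0.6, 0, 0, 0], [4.8, -4.8, -0.6, 0, 0, 0], [5.6, -5.6, -0.6, 0, 0, 0], [6.4, -6.4, -0.6, 0, 0, 0], [7.2, -7.2, -0.6, 0, 0, 0], [8, -8, -0.6, 0, 0, 0], [8.8, -8.8, -0.6, 0, 0, 0], [9.6, -9.6, -0.6, 0, 0, 0]]}' 0.085
cat > d.py <<'E'
import sys
from h import *
from scipy.spatial.transform import Rotation as R
o=env.get_obs(); M=R.from_euler("xyz",o["orientation"]).as_matrix()
print("t",o["t"],"eef",np.round(o["eef_pos"],4),"rpy",np.round(o["orientation"],4),"tool delta",(M.T@(np.array(sys.argv[1:4],float)-o["eef_pos"])).round(4),np.round(o["ft_force"],1))
E
python3 d.py .484 .2495 .26
```

```text
t: 1.6
eef_pos: [0.4582, 0.1523, 0.261]
orientation: [3.141, 0.0, 0.411]
ft_force: [0.5, -0.4, 0.2]
gripper_width: 0.0849
grasp_force: 0.0
t 1.6 eef [0.4582 0.1523 0.261 ] rpy [3.1413e+00 5.0000e-04 4.1130e-01] tool delta [ 0.0625 -0.0788  0.0009] [ 0.5 -0.4  0.2]
```

```bash
python3 steer.py '{"increments":[[0.6, -0.8, 0, 0, 0, 0], [1.25, -1.58, 0, 0, 0, 0], [1.25, -1.58, 0, 0, 0, 0], [1.25, -1.58, 0, 0, 0, 0]]}'
python3 d.py .484 .2495 .152; python3 - <<'E'
from h import *
t=(.484,.2495); out=[]
for n,(x0,y0,w,h),s in (("top",(60,180,130,140),3),("side",(250,180,130,190),3)):
    c=env.get_image(n)[y0:y0+h,x0:x0+w,::-1]; out.append(cv2.convertScaleAbs(cv2.resize(c,None,fx=s,fy=s),alpha=1.6))
b=np.zeros((570,780,3),np.uint8); b[:420,:390]=out[0]; b[:,390:]=out[1]; cv2.imwrite("pics/above.png",b)
E
```

```text
t: 2.1
eef_pos: [0.49, 0.2324, 0.2607]
orientation: [-3.128, 0.002, 0.436]
ft_force: [-1.0, -0.9, -0.1]
gripper_width: 0.0849
grasp_force: 0.0
t 2.1 eef [0.49   0.2324 0.2607] rpy [-3.128e+00  2.200e-03  4.359e-01] tool delta [ 0.002  -0.0165  0.1089] [-1.  -0.9 -0.1]
```

View pics/above.png

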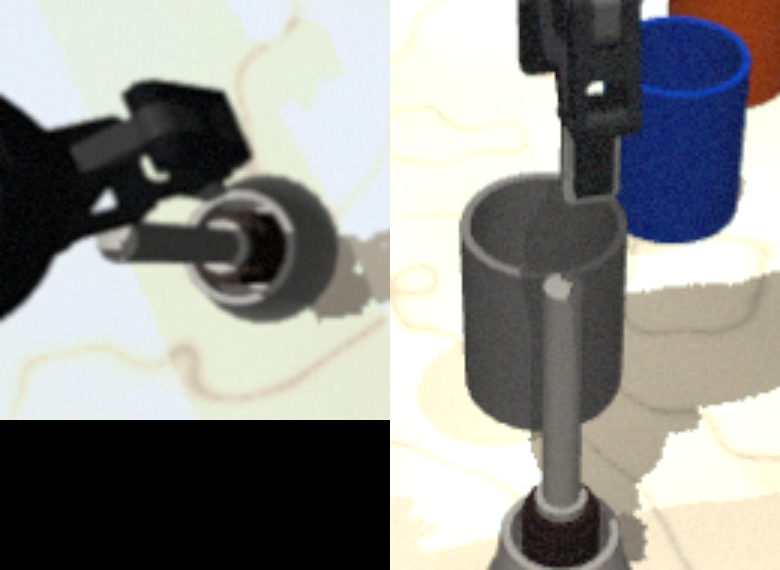

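The fingers are about 17 mm short of the handle and the tool has turned slightly, so I'll check the joints.

```bash
python3 d.py .484 .2495 .26; python3 -c "
from rig import env
o=env.get_obs();print(o['joint_positions'],o['qvel'],o['effort'])"
```

```text
t 2.2 eef [0.49   0.2319 0.2612] rpy [-3.1278e+00  1.3000e-03  4.3500e-01] tool delta [ 0.002  -0.0184  0.0014] [0.7 0.3 0. ]
[ 0.43393678  0.28012651 -0.03200119  1.25993832  0.0137688   3.14057302] [-0.00519347 -0.00768904  0.00082281 -0.0042966   0.00092405  0.00067703] [ 3.06316037e-01 -4.16394246e+01  2.59068596e+01 -2.62235891e-02
  6.52957521e-02 -3.86919837e-04]
```
q6 limit: 3.14. So q6 = 1.571 + (q1 change). yaw = q1 - q6 + const...: q1=.434,q6=3.14, yaw .435: const 3.14. Start: -1.16-1.571+3.14=.41 ✓.. So q6 = q1+π - yaw; need yaw bigger to lower q6. Turn yaw +0.5 or so → world z rotation positive = tool z negative rotation. Choose yaw=1.0 → rz=-0.55. With finger closing axis then (sin1,-cos1)=(.84,-.54). At jar, body rotation... fine. Need q1 up to .48: q6=2.62. Good.

Joint 6 is at its 3.14 limit, because q6 = q1 + π − yaw. Increasing yaw by about 0.55 frees it, which is a negative turn about tool z.

To row units: -0.54 rad is -2.16.

```bash
python3 steer.py '{"increments":[[0, 0, 0, 0, 0, -0.72], [0, 0, 0, 0, 0, -1.44], [0, 0, 0, 0, 0, -2.16], [0, 0, 0, 0, 0, -2.16], [0, 0, 0, 0, 0, -2.16]]}'
python3 d.py .484 .2495 .26
```

```text
t: 2.82
eef_pos: [0.4905, 0.2323, 0.2615]
orientation: [-3.13, -0.007, 0.973]
ft_force: [-0.9, -0.1, -0.5]
gripper_width: 0.0849
grasp_force: 0.0
t 2.825 eef [0.4905 0.2323 0.2615] rpy [-3.1296 -0.0071  0.9726] tool delta [ 0.0105 -0.015   0.0018] [-0.9 -0.1 -0.5]
```

```bash
cat >> d.py <<'E'
T=R.from_euler("xyz",[np.pi,0,float(sys.argv[4]) if len(sys.argv)>4 else o["orientation"][2]]).as_matrix()
print("rotvec to vertical",R.from_matrix(M.T@T).as_rotvec().round(4))
E
python3 d.py .484 .2495 .26
```

```text
t 2.825 eef [0.4905 0.2323 0.2615] rpy [-3.1296 -0.0071  0.9726] tool delta [ 0.0105 -0.015   0.0018] [-0.9 -0.1 -0.5]
rotvec to vertical [-0.012  -0.0071  0.    ]
```

To row units: -0.015 m is -0.3, 0.0105 m is 0.21, -0.012 rad is -0.048.

```bash
python3 steer.py '{"increments":[[0.1, -0.16, 0.02, -0.048, -0.028, 0], [0.21, -0.3, 0.03, -0.048, -0.028, 0], [0.21, -0.3, 0.03, -0.048, -0.028, 0], [0.21, -0.3, 0.03, -0.048, -0.028, 0]]}'
python3 d.py .484 .2495 .152;  python3 - <<'E'
from h import *
out=[]
for n,(x0,y0,w,h),s in (("top",(60,180,130,140),3),("side",(250,180,130,190),3)):
    c=env.get_image(n)[y0:y0+h,x0:x0+w,::-1]; out.append(cv2.convertScaleAbs(cv2.resize(c,None,fx=s,fy=s),alpha=1.6))
b=np.zeros((570,780,3),np.uint8); b[:420,:390]=out[0]; b[:,390:]=out[1]; cv2.imwrite("pics/above2.png",b)
E
```

```text
t: 3.32
eef_pos: [0.4841, 0.2503, 0.26]
orientation: [3.142, 0.0, 0.976]
ft_force: [0.7, -0.6, 0.5]
gripper_width: 0.0851
grasp_force: 0.0
t 3.325 eef [0.4841 0.2503 0.26  ] rpy [3.1415e+00 2.0000e-04 9.7630e-01] tool delta [-0.0007  0.0004  0.108 ] [ 0.7 -0.6  0.5]
rotvec to vertical [0.0001 0.0002 0.    ]
```

View pics/above2.png

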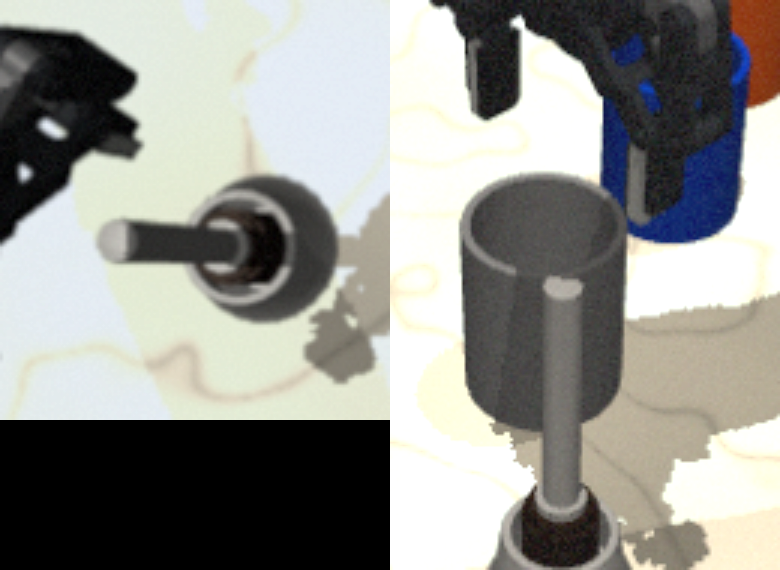

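The fingers now straddle the handle: in the side crop they are at x≈490 and x≈655, with the handle at x≈562. Now I'll descend 108 mm.

```bash
python3 steer.py '{"increments":[[0, 0, 0.6, 0, 0, 0], [0, 0, 1.2, 0, 0, 0], [0, 0, 1.8, 0, 0, 0], [0, 0, 2.16, 0, 0, 0], [0, 0, 2.16, 0, 0, 0]]}' && python3 steer.py '{"increments":[[0, 0, 0, 0, 0, 0], [0, 0, 0, 0, 0, 0], [0, 0, 0, 0, 0, 0], [0, 0, 0, 0, 0, 0], [0, 0, 0, 0, 0, 0], [0, 0, 0, 0, 0, 0], [0, 0, 0, 0, 0, 0], [0, 0, 0, 0, 0, 0]]}' 0.0 60
```

```text
t: 4.05
eef_pos: [0.4831, 0.2492, 0.1507]
orientation: [-3.14, 0.003, 0.976]
ft_force: [0.1, -0.1, -0.5]
gripper_width: 0.0852
grasp_force: 0.0
t: 5.05
eef_pos: [0.4848, 0.2502, 0.1527]
orientation: [3.141, -0.001, 0.976]
ft_force: [0.5, -1.0, 5.7]
gripper_width: 0.0166
grasp_force: 58.7
```

Gripped at 59 N and 16.6 mm. I'll lift straight up 135 mm.

To row units: -0.135 m is -2.7, -0.045 m is -0.9.

```bash
python3 steer.py '{"increments":[[0, 0, -0.4, 0, 0, 0], [0, 0, -0.9, 0, 0, 0], [0, 0, -1.4, 0, 0, 0], [0, 0, -1.9, 0, 0, 0], [0, 0, -2.4, 0, 0, 0], [0, 0, -2.7, 0, 0, 0], [0, 0, -2.7, 0, 0, 0], [0, 0, -2.7, 0, 0, 0]]}'
python3 d.py .529 .1025 .287
```

```text
t: 6.05
eef_pos: [0.4835, 0.2498, 0.2858]
orientation: [-3.14, 0.002, 0.976]
ft_force: [-0.6, 0.0, -1.6]
gripper_width: 0.0166
grasp_force: 58.7
t 6.05 eef [0.4835 0.2498 0.2858] rpy [-3.1404e+00  1.9000e-03  9.7600e-01] tool delta [-0.0965  0.1202 -0.0012] [-0.6  0.  -1.6]
rotvec to vertical [-0.0012  0.0019 -0.    ]
```

To row units: 0.12 m is 2.4, 0.106 m is 2.12.

```bash
python3 steer.py '{"increments":[[-0.2, 0.24, 0, 0, 0, 0], [-0.5, 0.62, 0, 0, 0, 0], [-0.8, 1, 0, 0, 0, 0], [-1.1, 1.38, 0, 0, 0, 0], [-1.4, 1.76, 0, 0, 0, 0], [-1.7, 2.12, 0, 0, 0, 0], [-1.93, 2.4, 0, 0, 0, 0], [-1.93, 2.4, 0, 0, 0, 0], [-1.93, 2.4, 0, 0, 0, 0]]}'
python3 d.py .529 .1025 .156;  python3 - <<'E'
from h import *
o=env.get_obs(); p=o["eef_pos"]; out=[]
for n,(x0,y0,w,h),s in (("top",(150,170,130,120),3),("side",(235,150,130,190),3)):
    c=env.get_image(n)[y0:y0+h,x0:x0+w,::-1]; c=cv2.convertScaleAbs(cv2.resize(c,None,fx=s,fy=s),alpha=1.6)
    for R in (ring(.529,.1025,.115,.045),ring(p[0],p[1],p[2]-.146,.019),ring(p[0],p[1],p[2]-.086,.019)):
        cv2.polylines(c,[((proj(n,R)-[x0,y0]+.5)*s).astype(int)],True,(0,255,0),1)
    out.append(c)
b=np.zeros((570,780,3),np.uint8); b[:360,:390]=out[0]; b[:,390:]=out[1]; cv2.imwrite("pics/overjar.png",b)
E
```

```text
t: 7.18
eef_pos: [0.5293, 0.103, 0.2869]
orientation: [-3.141, -0.0, 0.976]
ft_force: [0.3, 0.4, -1.8]
gripper_width: 0.0169
grasp_force: 58.7
t 7.175 eef [0.5293 0.103  0.2869] rpy [-3.1409e+00 -1.0000e-04  9.7590e-01] tool delta [-6.000e-04  1.000e-04  1.309e-01] [ 0.3  0.4 -1.8]
rotvec to vertical [-0.0007 -0.0001  0.    ]
```

View pics/overjar.png

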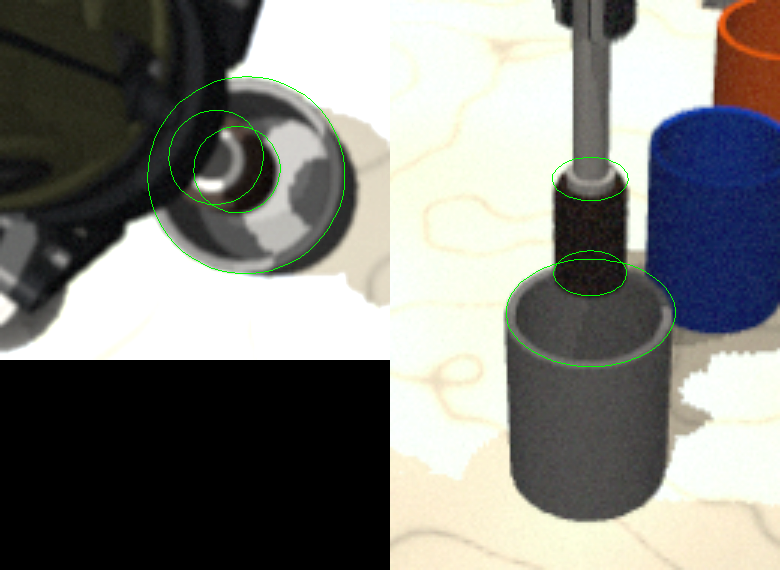

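The brush hangs upright and centred: the head overlay matches, and the grey rim ring matches in both views. Now I'll lower it to about 5 mm above the floor.

To row units: 0.125 m is 2.5, 0.113 m is 2.26.

```bash
python3 steer.py '{"increments":[[0, 0, 0.3, 0, 0, 0], [0, 0, 0.7, 0, 0, 0], [0, 0, 1.1, 0, 0, 0], [0, 0, 1.5, 0, 0, 0], [0, 0, 1.9, 0, 0, 0], [0, 0, 2.26, 0, 0, 0], [0, 0, 2.5, 0, 0, 0], [0, 0, 2.5, 0, 0, 0], [0, 0, 2.5, 0, 0, 0]]}' && python3 steer.py '{"increments":[[0, 0, 0.04, 0, 0, 0], [0, 0, 0.08, 0, 0, 0], [0, 0, 0.08, 0, 0, 0]]}'
```

```text
t: 8.4
eef_pos: [0.5298, 0.1031, 0.1625]
orientation: [3.141, -0.001, 0.976]
ft_force: [-0.7, 0.7, -1.5]
gripper_width: 0.017
grasp_force: 58.7
t: 8.78
eef_pos: [0.5294, 0.1029, 0.1581]
orientation: [-3.142, -0.0, 0.976]
ft_force: [-0.3, 0.6, -0.9]
gripper_width: 0.0165
grasp_force: 58.7
```

The underside is about 2 mm off the floor with no side force. First stroke: up 60 mm, hold, then back down.

To row units: -0.06 m is -1.2, -0.04 m is -0.8.

```bash
python3 steer.py '{"increments":[[0, 0, -0.4, 0, 0, 0], [0, 0, -0.8, 0, 0, 0], [0, 0, -1.2, 0, 0, 0], [0, 0, -1.2, 0, 0, 0], [0, 0, -1.2, 0, 0, 0], [0, 0, -1.2, 0, 0, 0], [0, 0, -0.8, 0, 0, 0], [0, 0, -0.4, 0, 0, 0], [0, 0, 0, 0, 0, 0], [0, 0, 0.02, 0, 0, 0], [0, 0, 0.02, 0, 0, 0], [0, 0, 0.02, 0, 0, 0]]}' && python3 steer.py '{"increments":[[0, 0, -0.4, 0, 0, 0], [0, 0, -0.8, 0, 0, 0], [0, 0, -1.2, 0, 0, 0], [0, 0, -1.2, 0, 0, 0], [0, 0, -1.2, 0, 0, 0], [0, 0, -1.2, 0, 0, 0]]}'
```

```text
t: 10.28
eef_pos: [0.5295, 0.1029, 0.1571]
orientation: [-3.141, -0.0, 0.976]
ft_force: [0.1, -0.0, -1.6]
gripper_width: 0.0162
grasp_force: 58.7
t: 11.02
eef_pos: [0.5287, 0.1027, 0.216]
orientation: [-3.14, 0.001, 0.976]
ft_force: [0.0, 0.6, -1.5]
gripper_width: 0.0162
grasp_force: 58.8
```

To row units: 0.061 m is 1.22, 0.06 m is 1.2.

```bash
python3 steer.py '{"increments":[[0, 0, 0.4, 0, 0, 0], [0, 0, 0.8, 0, 0, 0], [0, 0, 1.16, 0, 0, 0], [0, 0, 1.2, 0, 0, 0], [0, 0, 1.22, 0, 0, 0], [0, 0, 1.22, 0, 0, 0]]}'; python3 d.py .5294 .1029 .156
```

```text
t: 11.78
eef_pos: [0.5296, 0.1029, 0.1563]
orientation: [3.142, -0.0, 0.976]
ft_force: [0.5, -0.0, -1.4]
gripper_width: 0.0163
grasp_force: 59.2
t 11.775 eef [0.5296 0.1029 0.1563] rpy [ 3.1415e+00 -2.0000e-04  9.7600e-01] tool delta [-0.0001 -0.0001  0.0003] [ 0.5 -0.  -1.4]
rotvec to vertical [ 0.0001 -0.0002 -0.    ]
```

The weight still hangs (−1.4 N), so I'll ease down until the floor takes it.

```bash
for i in 1 2 3; do python3 steer.py '{"increments":[[0, 0, 0.02, 0, 0, 0], [0, 0, 0.02, 0, 0, 0]]}' | grep -E "eef|ft"; done
```

```text
eef_pos: [0.5298, 0.103, 0.1555]
ft_force: [0.9, -0.1, -0.6]
eef_pos: [0.5302, 0.1031, 0.1554]
ft_force: [-0.2, 0.4, 6.4]
eef_pos: [0.5305, 0.1032, 0.1554]
ft_force: [-2.4, 0.4, 10.9]
```

Contact with the floor, at a gentle 11 N. I'll back off 2 mm of command, open, and retreat straight up.

To row units: -0.002 m is -0.04.

```bash
python3 steer.py '{"increments":[[0, 0, -0.04, 0, 0, 0], [0, 0, -0.04, 0, 0, 0], [0, 0, -0.04, 0, 0, 0]]}' | grep -E "eef|ft"; python3 steer.py '{"increments":[[0, 0, 0, 0, 0, 0], [0, 0, 0, 0, 0, 0], [0, 0, 0, 0, 0, 0], [0, 0, 0, 0, 0, 0], [0, 0, 0, 0, 0, 0], [0, 0, 0, 0, 0, 0], [0, 0, 0, 0, 0, 0], [0, 0, 0, 0, 0, 0]]}' 0.085; python3 - <<'E'
from h import *
cv2.imwrite("pics/open.png",cv2.convertScaleAbs(cv2.resize(env.get_image("side")[130:350,200:400,::-1],None,fx=2.5,fy=2.5),alpha=1.6))
E
```

```text
eef_pos: [0.5298, 0.1031, 0.1554]
ft_force: [-0.5, 0.3, 4.1]
t: 13.9
eef_pos: [0.5295, 0.1029, 0.1551]
orientation: [-3.142, -0.0, 0.976]
ft_force: [0.3, 0.3, 0.3]
gripper_width: 0.0849
grasp_force: 0.0
```

View pics/open.png

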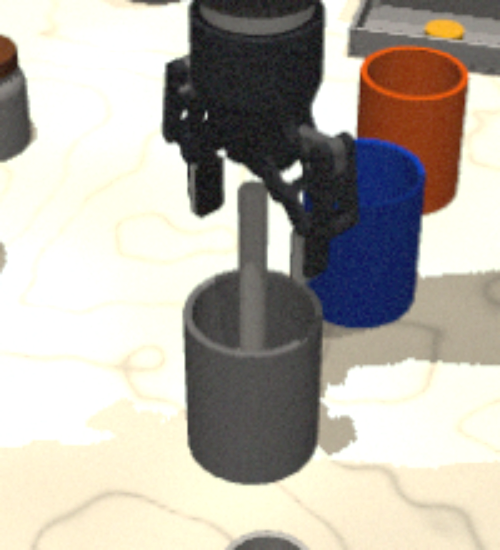

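The gripper is open. The handle stands upright and free at x≈252, between the fingers, and the jar is upright. I'll retreat straight up.

```bash
python3 steer.py '{"increments":[[0, 0, -0.3, 0, 0, 0], [0, 0, -0.8, 0, 0, 0], [0, 0, -1.3, 0, 0, 0], [0, 0, -1.8, 0, 0, 0], [0, 0, -2.3, 0, 0, 0], [0, 0, -2.6, 0, 0, 0], [0, 0, -2.6, 0, 0, 0], [0, 0, -2.6, 0, 0, 0], [0, 0, -2.6, 0, 0, 0]]}'; python3 - <<'E'
from h import *
cv2.imwrite("pics/end.png",env.get_image("side")[:,:,::-1])
E
```

```text
t: 15.08
eef_pos: [0.5288, 0.1027, 0.2839]
orientation: [-3.14, 0.001, 0.976]
ft_force: [-0.0, 0.6, -1.2]
gripper_width: 0.0847
grasp_force: 0.0
```

View pics/end.png

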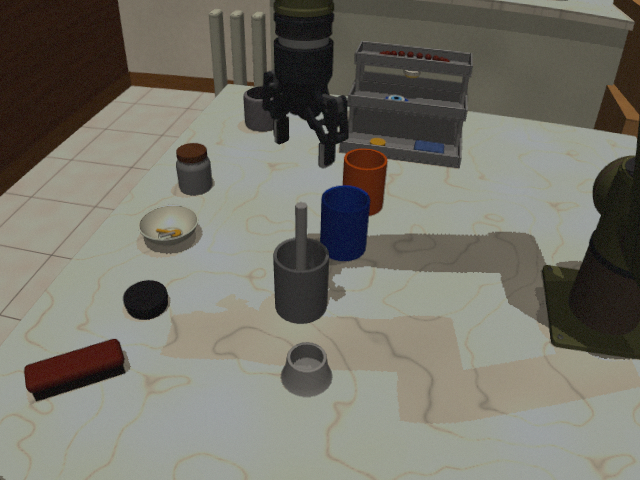

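The brush stands upright in the grey jar, with its tip at (301,207). The other jars sit at the same pixels as at the start, and the gripper is clear above.

```bash
python3 -c "
from rig import env
print(env.close_job())"
```

```text
the job is handed in; nothing more can be done
None
```

The job is handed in (no verdict was returned): I made both brushing strokes, left the brush standing upright and released in the grey jar, and the blue and terracotta jars look unmoved.

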